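Tag out a file and poise it over the vice

TASK

Sign the flat file out and get ready to use it: first hang the red tag by its hole on the steel hook of the tool place that holds the blue-handled file, let it hang there, and only then draw the file out of its slanted socket. Turn the file level and finish while still holding it, steady, poised over the work in the vice: flat of the blade level, tip pointing away from you straight across the jaws, the middle of the blade three or four centimetres above the work's top edge, touching nothing but your fingers. Leave the other tools where they are.

Things in the scene. Friction and masses are not known exactly. Their poses are not given: they have to be found in the camera images.
- tag_grip (a point): Red metal tool tag, a flat plate 84 x 40 x 5 mm, about 40 g, lying flat on the bench, with a 20 mm round hole near one end. This point is where to grip it: half-way through the thickness, on the long centre line, 22 mm from the end without the hole. x points along the tag to the hole end, y across the 40 mm width, z out of the top face.
- tag_hole (a point): Centre of the tag's 20 mm hole, half-way through its thickness, 46 mm from tag_grip along the tag's x, 16 mm from the hole end.
- place_file: Tool place that holds the file: fixed grey bracket 150 wide (y) x 150 deep (x); at y = +37 mm a blue disc on its base plate and, at x = 76 mm, a 26 mm wide upright, 185 mm tall, with the tag hook; wooden tool socket at y = -37 mm. Origin on its underside, 10 mm above the bench; x points away from the worker to the upright, z up. It may be the left or right of the rack's two places.
- hook_level (a point): Tag hook of the file's place: 5 mm steel wire running level 48 mm from its upright towards the worker (-x), then rising 18 mm while leaning 10 mm more to -x. This point: middle of the level part, 24 mm behind the bend. Axes as place_file. A tag lowered level over the tip, hole end to the upright, and let go at the bend tips over and hangs on the wire.
- hook_tip (a point): Upper end of the file place's hook wire (wire centre): 34 mm nearer the worker and 18 mm higher than hook_level. Axes as place_file.
- socket_mouth (a point): Centre of the mouth of the file's socket: a through slot, 50 mm deep, in a wooden block 34 wide and 36 mm thick, fitting the blade with 2 to 4 mm play. Its axis lies in the place's x-z plane and rises at 40 degrees towards the worker (-x, +z). The blade reaches 115 mm below the mouth: draw the file 120 mm or more along that axis. Axes as place_file.
- file_grip (a point): Flat hand file, 205 mm long, about 150 g: blue handle with black bands, 90 mm long, 26 x 26 mm (22 at the butt), and a steel blade 115 x 16 x 5 mm. It starts loose in its socket, tip down, handle up to the worker at 40 degrees. This point: on the handle's axis, 50 mm from its blade end. x points along the file to the tip, y across the blade's width, z out of its flat.
- file_blade (a point): Middle of the file's blade, 110 mm from file_grip along the file's x. Axes as file_grip.
- work_top (a point): Middle of the top edge of the work, an aluminium plate 60 mm wide and 6 mm thick standing in the vice, 172 mm above the bench and 20 mm above the jaws' top. x points away from the worker straight across the jaws, y along the jaws (104 mm wide), z up.
- vice: Green bench vice, fixed; 172 mm tall with the work, origin on the bench under the jaws' meeting plane, x away from the worker across the jaws. It reaches 190 mm to -x (screw and tommy bar, 158 mm tall) and 130 mm to +x, up to 112 mm to either side at the base.
- screwdriver_mid (a point): Bystander: orange screwdriver standing in the rack's other tool place (same bracket with orange disc); point in the middle of its 90 mm handle, 30 mm thick.
- pliers_mid (a point): Bystander: pliers with red handles, 170 mm long, 20 mm tall, lying on the bench; point at the rivet.
- oil_mid (a point): Bystander: yellow oil bottle, 48 mm across, 130 mm tall; point half-way up.
- square_mid (a point): Bystander: small steel try square lying flat, about 110 x 75 mm, 16 mm tall; point near its middle.
- blank_mid (a point): Bystander: spare aluminium blank 60 x 50 x 6 mm lying flat; point at its centre.
- hammer: Bystander: hammer lying on the bench.
- brush: Bystander: bench brush lying on the bench.
Not all that is in view belongs to the job. Of the things like the part that bears tag_grip, leave any that is brown or purple; of the rest the larger one is meant.

How it is judged:
By the outcome, as a careful person would: the job done as asked, in the order asked, and still so for the second after the job is handed in, while the arm keeps its last pose, push and grip.
It also fails if it takes over 56 s, if anything falls off the work surface, if the arm or the gripper's body presses on something with over 40 N, if the wrist force passes 120 N, or if a joint passes its speed limit or range.

ROBOT

A 7-joint arm with a two-finger parallel gripper is mounted at the origin on the work surface. World frame = base frame: x ahead of the robot, y to its left, z up, the work surface at z = 0. Lengths are in m, angles in rad, forces in N, time in s.
With the tool pointing down it reaches from about 0.35 to 0.9 m from the base axis. Payload 19.9 kg.
Tool frame: the origin (TCP) lies on the centre line of the jaws, within the pads' length; the fingertips stand ctrl.tcp_to_tips ahead of it and the grasp point (between the pads) lies 8 mm behind it (ctrl.tcp_to_tips is the distance from the TCP to the fingertips, in m); z points along the fingers, y is the line along which they close (so a half turn about z gives the same grasp; the last joint's range is limited). The gripper opens to 85 mm and grips with 20 to 120 N. Pads are 22 mm wide; open, the fingers measure 114 mm over their backs; the gripper's body (76 mm by 85 mm) begins 54 mm behind the grasp point. The pads swing forward as they close: fully open they stand 13 mm farther back than shut.
Start: joints at [-1.284, 0.417, -0.01, 1.614, 0.005, 1.111, -0.053], TCP at [0.202, 0.592, 0.242] pointing down, gripper open.
Joint ranges: [-2.81, 2.81], [-0.39, 2.02], [-1.27, 1.25], [0.06, 2.57], [-1.19, 4.33], [0.19, 2], [-2.82, 2.82]. Speed limits (rad/s): [1.89, 1.89, 2.39, 2.39, 3.01, 3.01, 3.01].

INTERFACE

Orientations are given as a unit quaternion [x, y, z, w].
In Python, from workcell import ctrl, eyes gives the robot as it stands.
- The arm moves only by the tool carry_out, never from a script. Its argument "plan" is a list of rows, each an object of numbers: "x", "y", "z": the shift along the tool's x, y, z in mm; "twist": the turn about the tool's z in degrees; "hand": the finger opening in mm, from 0 to 85.4. A call has 1 to 5 rows; each row is the pose to reach, as a shift and turn from the pose commanded when the call began, along the tool's axes at that moment; what a row does not reach only later rows make up. A row lasts 1/10 s, in which the tool goes at most 50 mm and 8.59 degrees, less where a joint would pass 70% of its speed; a pose out of reach is approached as far as the arm can. A call with a gripper value outside its range is refused whole. The fingers move at their own pace and stop on an object; the grip force is fixed at half the most. Time passes only in rows, so rows that repeat a pose let the fingers close. It gives the time, the measured TCP pose, the force, the opening and the grip force at its end, in the units of the state.
- ctrl.read_state(): the state, without advancing time (a new reading comes with each control period).
- eyes.read_camera(name): name is "side" or "top" or "wrist"; returns the picture (400x640x3 uint8, blue, green, red); there is no depth.
- eyes.get_calibration(name): a dict with "intrinsics" (3x3 intrinsics, pixels), "k1" (the pictures are not rectified: a ray, as slopes to the right and down, at radius r is drawn at 1 + k1 r^2 times it, then the intrinsics apply), "camera_from_world" (4x4, takes a point from world to camera coordinates). Camera axes: x right, y up, looking along -z (the intrinsics and any distortion apply to the point x, -y, -z); pixel columns grow to the right and rows downward; lengths in m; the calibration is good to about 2 mm. A picture is of the moment at which its call begins: read the wrist's pose just before it. get_calibration takes no time and is no camera call; for the wrist camera it gives the pose at the moment of the call.
- ctrl.close_job(): hands the job in; it is judged then, once.
The state is a dict: "t": time; "joint_positions": joint angles; "qvel": joint speeds; "tau": joint torques, N m; "position": TCP position; "tool_rot": TCP orientation; "force": force on the tool from outside, world axes, zero at the start; "wrist_torque": the same for the moment, N m; "gripper_width": finger opening in m; "finger_force": force on a finger pad.
Only numpy, scipy, OpenCV 4.12 (cv2) and the standard library are available. Lean on these libraries where they do the work, as an engineer would, in place of code of your own. Each camera call takes 0.05 s, during which the arm holds its last target. There are 200 camera calls.

## Working session

There is one attempt and no reset: what is moved stays moved. The work goes in short steps, Python scripts to look and compute and a tool call to move; the robot and the scene stay as the last step left them, time stands still between calls to the robot, and variables do not carry over. Pictures are saved under pics/ and viewed, at most 10 in all, crops included, and the job is handed in when it is done.

Besides the shell and the picture viewer there is one more tool, called after "Call:" as name(argument=value, ...) on one line, values as JSON. carry_out: Moves the arm, as the interface text tells. Its arguments: {"type":"object","properties":{"plan":{"type":"array"}},"required":["plan"]}

```bash
mkdir -p pics; ls
python3 - <<'E'
from workcell import ctrl, eyes
import cv2,numpy as np
for n in ("side","top"):
    im=eyes.read_camera(n); cv2.imwrite(f"pics/{n}0.png",im)
    c=eyes.get_calibration(n); print(n,np.round(c["intrinsics"],1).tolist(),c["k1"],np.round(c["camera_from_world"],3).tolist())
print(ctrl.read_state(), ctrl.tcp_to_tips)
E
```

```text
pics
side [[366.8, 0.0, 311.9], [0.0, 366.8, 203.5], [0.0, 0.0, 1.0]] -0.06776528069578347 [[0.821, -0.571, 0.021, -0.436], [0.287, 0.445, 0.848, -0.264], [-0.493, -0.69, 0.529, -0.991], [0.0, 0.0, 0.0, 1.0]]
top [[488.1, 0.0, 324.5], [0.0, 488.1, 202.3], [0.0, 0.0, 1.0]] -0.01370001766342314 [[0.016, -1.0, -0.016, -0.001], [0.995, 0.015, 0.101, -0.539], [-0.101, -0.017, 0.995, -1.583], [0.0, 0.0, 0.0, 1.0]]
{'t': 0.1, 'joint_positions': array([-1.28348355,  0.41792825, -0.01030824,  1.61411568,  0.00473503,
        1.11070971, -0.05301503]), 'qvel': array([-0.00016164, -0.00298148,  0.00030116, -0.00093592,  0.00106922,
       -0.00097355, -0.0004763 ]), 'tau': array([ 1.95634275e-03, -8.65824795e+01,  6.80926256e-01, -4.35638738e+01,
        1.92363386e-02,  4.88312871e-03, -4.74633453e-05]), 'position': array([0.20173982, 0.59122225, 0.24171338]), 'tool_rot': array([ 1.63660147e-01,  9.86516615e-01, -5.68084916e-04, -3.50933694e-05]), 'force': array([-0.11238138, -0.64519566,  0.13115683]), 'wrist_torque': array([ 0.00939428, -0.03868929, -0.04640413]), 'finger_force': 0.0, 'gripper_width': 0.08534686477378135} 0.011
```

View pics/side0.png

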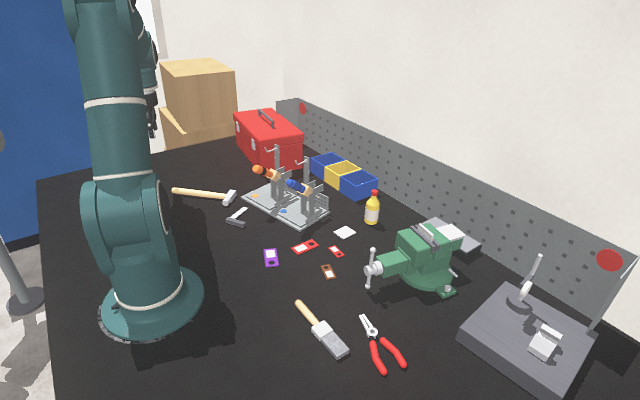

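View pics/top0.png

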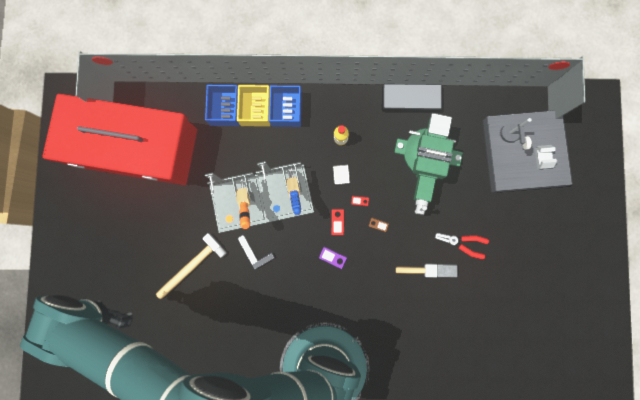

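The large red tag is at top (337,222). The other tags are small red (360,201), brown (379,225) and purple (333,258). The large red one fits: it is neither brown nor purple, and it is the larger of the remaining two. The file, with its blue disc, is in the right-hand place at top (294,195). I'll confirm both in enlarged crops.

Run:
```python
import cv2
t=cv2.imread("pics/top0.png"); s=cv2.imread("pics/side0.png")
cv2.imwrite("pics/ct.png",cv2.resize(t[150:270,200:390],None,fx=4.2,fy=4.2,interpolation=cv2.INTER_CUBIC)[:, :798])
a=cv2.resize(s[135:265,235:365],None,fx=4,fy=4,interpolation=cv2.INTER_CUBIC)
b=cv2.resize(t[105:235,385:465],None,fx=3.5,fy=4,interpolation=cv2.INTER_CUBIC)
cv2.imwrite("pics/cs.png",cv2.hconcat([a,b]))
print(a.shape,b.shape)
```

```text
(520, 520, 3) (520, 280, 3)
```

View pics/ct.png

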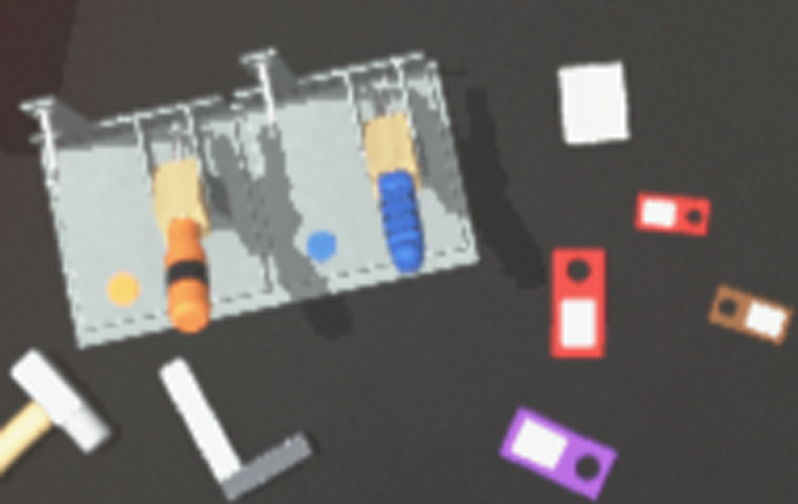

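View pics/cs.png

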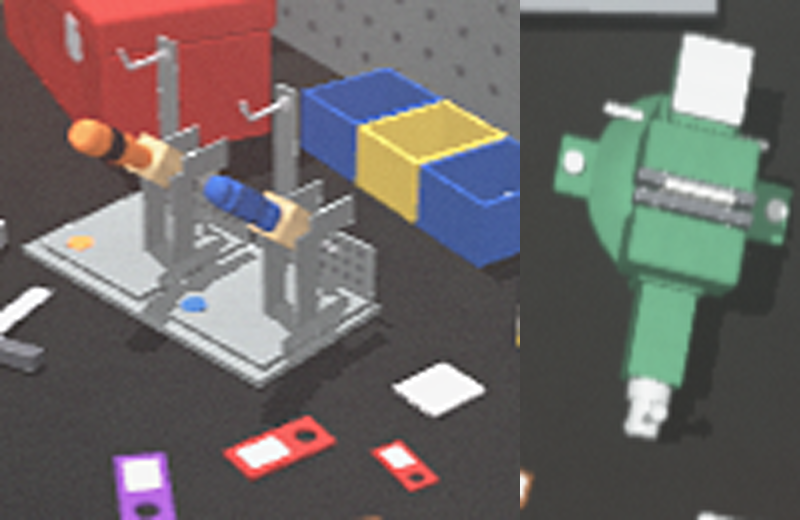

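Both crops agree. The large red tag is at (337.6,222), with its hole at (337.6,214) towards +x. The file's place is the right-hand one: blue disc, blue handle, hook tip at about side (295.5,161), top (264.5,179). Next I'll compute positions.

```bash
cat > h.py <<'E'
from workcell import ctrl, eyes
import numpy as np, cv2
from scipy.spatial.transform import Rotation as R
from scipy.optimize import least_squares
F=np.diag([1,-1,-1.])
def proj(c,P):
    M=c["camera_from_world"]; p=F@(M[:3,:3]@np.asarray(P,float)+M[:3,3]); s=p[:2]/p[2]
    s=s*(1+c["k1"]*(s@s)); K=c["intrinsics"]; return np.array([K[0,0]*s[0]+K[0,2],K[1,1]*s[1]+K[1,2]])
def onz(c,px,z):
    x0=np.array([.5,0.]); return np.r_[least_squares(lambda q:proj(c,[q[0],q[1],z])-px,x0).x,z]
def tri(obs):
    r=least_squares(lambda P:np.r_[tuple(proj(c,P)-px for c,px in obs)],[.5,0,.1]); return r.x,np.abs(r.fun).max()
def tool(): 
    s=ctrl.read_state(); return s["position"],R.from_quat(s["tool_rot"])
E
cat > m1.py <<'E'
from h import *
T=eyes.get_calibration("top");S=eyes.get_calibration("side")
t=lambda u,v:np.array([200+(u+.5)/4.2-.5,150+(v+.5)/4.2-.5])
s=lambda u,v:np.array([235+(u+.5)/4-.5,135+(v+.5)/4-.5])
w=lambda u,v:np.array([385+(u-520+.5)/3.5-.5,105+(v+.5)/4-.5])
p=lambda n,x:print(n,np.round(x,4))
for n,a in dict(c1=(553,249),c2=(604,249),c3=(604,356),c4=(552,356),hole=(578,270)).items(): p(n,onz(T,t(*a),.005))
p("hole side",onz(S,s(306,435),.005))
for n,a,z in (("frontR",(475,262),.014),("disc",(322,245),.016),("frontL",(80,345),.014),("disc2",(122,289),.016)): p(n,onz(T,t(*a),z))
p("disc side",onz(S,s(195,304),.016)); p("frontR side",onz(S,s(263,382),.012))
for n,a,b in (("tip",(271,122),(243,104)),("upright top",(258,57),(287,90)),("butt",(409,268),(206,186)),("hblade",(395,172),(272,222))): print(n,[np.round(q,4) for q in tri([(T,t(*a)),(S,s(*b))])])
for a in ((668,184),(735,197),(701,190)): p("work",onz(T,w(*a),.172))
p("screw",onz(T,w(648,405),.1))
E
python3 m1.py
```

```text
c1 [ 0.5196 -0.0148  0.005 ]
c2 [ 0.5202 -0.0554  0.005 ]
c3 [ 0.4353 -0.0564  0.005 ]
c4 [ 0.4346 -0.0153  0.005 ]
hole [ 0.5032 -0.0349  0.005 ]
hole side [ 0.5021 -0.0361  0.005 ]
frontR [0.5076 0.0467 0.014 ]
disc [0.5191 0.168  0.016 ]
frontL [0.4371 0.3579 0.014 ]
disc2 [0.4818 0.3257 0.016 ]
disc side [0.5191 0.1689 0.016 ]
frontR side [0.5078 0.0373 0.012 ]
tip [array([0.5881, 0.187 , 0.1947]), np.float64(1.0227)]
upright top [array([0.6374, 0.1966, 0.1922]), np.float64(0.0478)]
butt [array([0.4869, 0.0871, 0.1868]), np.float64(0.7202)]
hblade [array([0.5633, 0.1039, 0.1212]), np.float64(0.7141)]
work [ 0.6862 -0.3022  0.172 ]
work [ 0.677  -0.3599  0.172 ]
work [ 0.682  -0.3306  0.172 ]
screw [ 0.525  -0.2973  0.1   ]
```

Estimates:
- **Tag:** grip point about (0.457,-0.036), heading about +0.5°. The hole at 0.503 agrees with the given 46 mm spacing.
- **Place:** yaw about 13°, origin about (0.572,0.143). The disc and file both land at y = ±37 mm, as they should.
- **File:** slope 40°, as given.

First move is towards the tag.

Call:
carry_out(plan=[{"x":-30,"y":-34},{"x":-62,"y":-71},{"x":-94,"y":-108},{"x":-126,"y":-145},{"x":-158,"y":-182}])

```text
$.plan[0]: bad value
```

Call:
carry_out(plan=[{"x":-32,"y":-37},{"x":-64,"y":-74},{"x":-96,"y":-110},{"x":-128,"y":-147},{"x":-160,"y":-184}])

```text
$.plan[0]: bad value
```

Call:
carry_out(plan=[{"x":-32,"y":-37,"twist":-5,"hand":62},{"x":-64,"y":-74,"twist":-10,"hand":62},{"x":-96,"y":-110,"twist":-15,"hand":62},{"x":-126,"y":-145,"twist":-19.4,"hand":62},{"x":-126,"y":-145,"twist":-19.4,"hand":62}])

```text
$.plan[0]: bad value
```

```bash
cat >> h.py <<'E'
def go(P,yaw):
    """shift (mm) and twist (deg) to bring TCP to P with tool y (closing line) heading yaw+90 deg (mod 180)"""
    p,r=tool(); d=r.inv().apply(np.asarray(P)-p)*1000; y=r.apply([0,1,0]); a=np.degrees(np.arctan2(y[1],y[0]))
    w=(yaw+90-a+90)%180-90; print("go",np.round(d,1),"twist",round(-w,2),"| pos",np.round(p,4),"tilt",np.round(r.apply([0,0,1]),3))
E
python3 - <<'E'
from h import *
go([.4574,-.0357,.242],.5)
s=ctrl.read_state(); print(s["t"],s["gripper_width"],s["force"],s["joint_positions"])
cv2.imwrite("pics/w1.png",eyes.read_camera("wrist")); c=eyes.get_calibration("wrist"); print(c)
for n,P in dict(grip=[.4574,-.0357,.005],hole=[.5034,-.0352,.005],tip=[.588,.187,.195]).items(): print(n,proj(c,P))
E
```

```text
go [-4.444e+02 -5.108e+02  3.000e-01] twist -19.34 | pos [0.2017 0.5912 0.2417] tilt [-0.    -0.001 -1.   ]
0.1 0.08534686477378135 [-0.11238138 -0.64519566  0.13115683] [-1.28348355  0.41792825 -0.01030824  1.61411568  0.00473503  1.11070971
 -0.05301503]
{'intrinsics': array([[356.07887309,   0.        , 316.57576487],
       [  0.        , 356.07887309, 193.33452171],
       [  0.        ,   0.        ,   1.        ]]), 'k1': -0.08062539052260367, 'camera_from_world': array([[ 3.23273145e-01,  9.46305354e-01, -8.06982575e-04,
        -6.25348349e-01],
       [-8.95832949e-01,  3.05755953e-01, -3.22485077e-01,
         4.14443363e-02],
       [-3.04922615e-01,  1.04973687e-01,  9.46574204e-01,
        -3.80613263e-01],
       [ 0.00000000e+00,  0.00000000e+00,  0.00000000e+00,
         1.00000000e+00]])}
grip [  8.5162296  422.80342101]
hole [ 25.15516073 441.25086012]
tip [108.60267756 588.43178083]
```

View pics/w1.png

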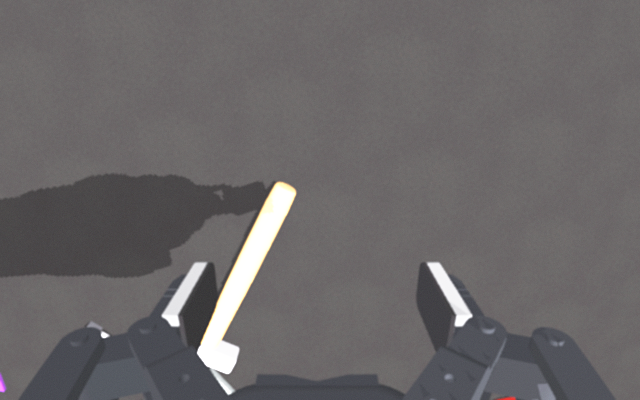

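That picture shows only the hammer at the start pose (butt end at (285,190)), because the moves were refused. Rows seem to need every field, so I'll resend them.

Call:
carry_out(plan=[{"x":-30,"y":-34,"z":0,"twist":0,"hand":85},{"x":-62,"y":-71,"z":0,"twist":0,"hand":85},{"x":-94,"y":-108,"z":0,"twist":0,"hand":85},{"x":-126,"y":-145,"z":0,"twist":0,"hand":85},{"x":-158,"y":-182,"z":0,"twist":0,"hand":85}])

```text
t: 0.65
position: [0.2929, 0.3662, 0.2422]
tool_rot: [0.164, 0.987, -0.0, -0.0]
force: [2.0, 0.4, 0.2]
gripper_width: 0.085
finger_force: 0.0
```

Call:
carry_out(plan=[{"x":-32,"y":-37,"z":0,"twist":0,"hand":75},{"x":-64,"y":-74,"z":0,"twist":0,"hand":62},{"x":-96,"y":-110,"z":0,"twist":0,"hand":62},{"x":-128,"y":-147,"z":0,"twist":0,"hand":62},{"x":-160,"y":-184,"z":0,"twist":0,"hand":62}])

```text
t: 1.15
position: [0.3849, 0.1405, 0.2425]
tool_rot: [0.164, 0.987, 0.0, 0.0]
force: [1.6, 0.6, 0.6]
gripper_width: 0.062
finger_force: 0.0
```

Call:
carry_out(plan=[{"x":-32,"y":-37,"z":0,"twist":-5,"hand":62},{"x":-64,"y":-74,"z":0,"twist":-10,"hand":62},{"x":-96,"y":-110,"z":0,"twist":-15,"hand":62},{"x":-126,"y":-145,"z":0,"twist":-19.4,"hand":62},{"x":-126,"y":-145,"z":0,"twist":-19.4,"hand":62}])

```text
t: 1.65
position: [0.4581, -0.0408, 0.2425]
tool_rot: [-0.004, 1.0, -0.001, 0.0]
force: [-0.4, 0.7, 0.4]
gripper_width: 0.062
finger_force: 0.0
```

Run:
```python
from h import *
go([.4574,-.0357,.05],.5)
s=ctrl.read_state(); print(s["t"],s["gripper_width"],s["force"],s["joint_positions"])
cv2.imwrite("pics/w2.png",eyes.read_camera("wrist")); c=eyes.get_calibration("wrist"); M=c["camera_from_world"];print("cam",-M[:3,:3].T@M[:3,3])
for n,P in dict(grip=[.4574,-.0357,.005],hole=[.5034,-.0352,.005],tip=[.588,.187,.195]).items(): print(n,proj(c,P))
```

```text
go [  0.8   5.5 192.5] twist -0.0 | pos [ 0.4581 -0.0408  0.2425] tilt [ 0.001 -0.002 -1.   ]
1.65 0.061993023830794455 [-0.43620221  0.71924127  0.43497626] [-0.46514974  0.12437291  0.52765771  2.02225704 -0.07169111  1.01196872
  1.67664516]
cam [ 0.37437745 -0.03773111  0.37353443]
grip [318.31174449 155.29200899]
hole [318.45411299 196.41632426]
tip [617.04197467 389.52928113]
```

View pics/w2.png

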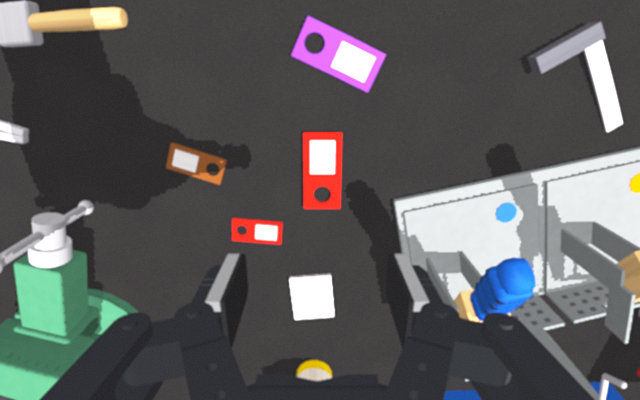

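The wrist view shows the big red tag at (322,170) with its hole at (322,195). The forecast was (318,196), so I'll aim about 2 mm more to +y. Now I'll descend and close.

Call:
carry_out(plan=[{"x":1,"y":7,"z":45,"twist":0,"hand":60},{"x":1,"y":7,"z":90,"twist":0,"hand":60},{"x":1,"y":7,"z":135,"twist":0,"hand":60},{"x":1,"y":7,"z":180,"twist":0,"hand":60},{"x":1,"y":7,"z":215,"twist":0,"hand":60}])

```text
t: 2.2
position: [0.4548, -0.0274, 0.025]
tool_rot: [-0.005, 1.0, 0.0, -0.001]
force: [1.3, -1.2, -0.3]
gripper_width: 0.0598
finger_force: 0.0
```

Call:
carry_out(plan=[{"x":0,"y":0,"z":8,"twist":0,"hand":55},{"x":0,"y":0,"z":14,"twist":0,"hand":50},{"x":0,"y":0,"z":14,"twist":0,"hand":45},{"x":0,"y":0,"z":14,"twist":0,"hand":42},{"x":0,"y":0,"z":14,"twist":0,"hand":42}])

```text
t: 2.7
position: [0.4568, -0.0281, 0.0145]
tool_rot: [-0.005, 1.0, 0.0, 0.001]
force: [-0.3, -0.2, -0.1]
gripper_width: 0.0419
finger_force: 0.0
```

Call:
carry_out(plan=[{"x":0,"y":-3,"z":-2,"twist":0,"hand":52},{"x":0,"y":-5,"z":-2,"twist":0,"hand":56},{"x":0,"y":-5,"z":1,"twist":0,"hand":56},{"x":0,"y":-5,"z":2,"twist":0,"hand":56},{"x":0,"y":-5,"z":3,"twist":0,"hand":56}])

```text
t: 3.2
position: [0.4559, -0.0335, 0.0101]
tool_rot: [-0.005, 1.0, -0.0, -0.0]
force: [-0.6, -0.6, 0.5]
gripper_width: 0.0559
finger_force: 0.0
```

Call:
carry_out(plan=[{"x":0,"y":0,"z":0,"twist":0,"hand":50},{"x":0,"y":0,"z":0,"twist":0,"hand":44},{"x":0,"y":0,"z":0,"twist":0,"hand":36},{"x":0,"y":0,"z":0,"twist":0,"hand":30},{"x":0,"y":0,"z":0,"twist":0,"hand":30}])

```text
t: 3.7
position: [0.456, -0.0336, 0.0106]
tool_rot: [-0.005, 1.0, 0.0, 0.0]
force: [-1.9, 0.0, 9.2]
gripper_width: 0.0373
finger_force: 59.0
```

Call:
carry_out(plan=[{"x":0,"y":0,"z":-25,"twist":0,"hand":30},{"x":0,"y":0,"z":-65,"twist":0,"hand":30},{"x":0,"y":0,"z":-110,"twist":0,"hand":30},{"x":0,"y":0,"z":-155,"twist":0,"hand":30},{"x":0,"y":0,"z":-200,"twist":0,"hand":30}])

```text
t: 4.2
position: [0.4555, -0.0337, 0.2121]
tool_rot: [-0.005, 1.0, -0.0, -0.0]
force: [1.0, 0.9, -0.2]
gripper_width: 0.0376
finger_force: 60.7
```

Call:
carry_out(plan=[{"x":0,"y":35,"z":-30,"twist":-4,"hand":30},{"x":0,"y":75,"z":-40,"twist":-8,"hand":30},{"x":0,"y":115,"z":-40,"twist":-12.5,"hand":30},{"x":0,"y":155,"z":-40,"twist":-12.5,"hand":30},{"x":0,"y":155,"z":-40,"twist":-12.5,"hand":30}])

```text
t: 4.7
position: [0.4538, 0.1263, 0.2502]
tool_rot: [-0.117, 0.993, 0.0, -0.0]
force: [1.0, -1.5, 0.6]
gripper_width: 0.0376
finger_force: 60.7
```

Run:
```python
from h import *
s=ctrl.read_state(); print(s["t"],s["gripper_width"],s["finger_force"],s["force"],s["joint_positions"])
p,r=tool(); tx=r.apply([1,0,0]); print(p,tx)
go([.588-.046*.974,.187-.046*.225,.242],13)
w=eyes.read_camera("wrist"); cw=eyes.get_calibration("wrist"); S=eyes.get_calibration("side"); si=eyes.read_camera("side")
for n,P in dict(tip=[.588,.187,.195],hole=p-.046*tx+[0,0,-.009]).items(): print(n,proj(cw,P),proj(S,P))
a=cv2.resize(w[150:400,180:560],(600,395)); b=cv2.resize(si[120:220,230:330],None,fx=2.0,fy=3.95)
b=cv2.resize(si[110:250,230:370],(395,395)) ; np.save("s.npy",si)
cv2.imwrite("pics/w3.png",cv2.hconcat([cv2.resize(w[150:400,180:560],(405,266)),b[:266]]) if 0 else w)
cv2.imwrite("pics/s3.png",cv2.resize(si[110:250,220:360],(600,600),interpolation=cv2.INTER_CUBIC))
```

```text
4.7 0.037574524007067546 60.7098126411438 [ 0.95082785 -1.45081284  0.6030038 ] [-0.70688045  0.1337245   0.40505229  1.98522325 -0.06209576  1.03408342
  1.53190566]
[0.45382878 0.12633686 0.25023155] [-9.72653638e-01 -2.32260407e-01 -6.04178624e-05]
go [-98.6  28.2   8.3] twist 0.43 | pos [0.4538 0.1263 0.2502] tilt [-0.     0.001 -1.   ]
tip [358.18442539 407.62950633] [296.37380828 160.49085313]
hole [320.71714735 348.23712647] [281.6830867  159.47929064]
```

View pics/w3.png

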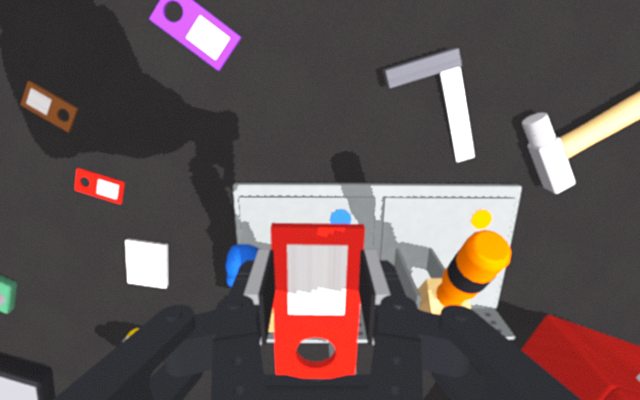

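The tag is held level and centred, with its hole at (316,350). Before approaching, I'll refine the hook from enlarged crops of the first pictures.

Run:
```python
import cv2
t=cv2.imread("pics/top0.png"); s=cv2.imread("pics/side0.png")
f=lambda i:cv2.convertScaleAbs(cv2.resize(i,(400,600),interpolation=cv2.INTER_CUBIC),alpha=1.2)
cv2.imwrite("pics/hk.png",cv2.hconcat([f(t[155:200,250:280]),f(s[148:193,285:315])]))
```

```text
(no output)
```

View pics/hk.png

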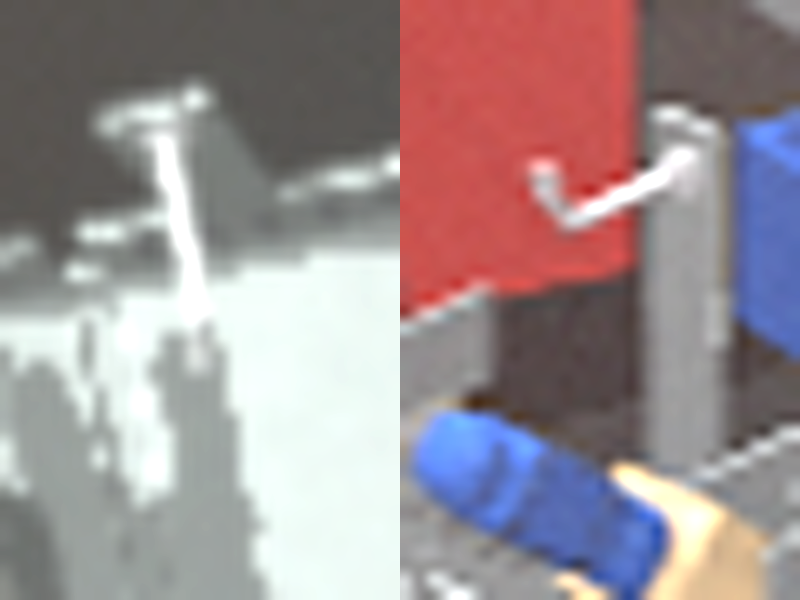

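The tip reads top (199,360) and side (140,168) in this crop, the bend side (168,222), and the root top (162,135) and side (280,165). I'll fit the hook model to those.

Run:
```python
from h import *
T=eyes.get_calibration("top");S=eyes.get_calibration("side"); k=40/3
t=lambda u,v:np.array([250+(u+.5)/k-.5,155+(v+.5)/k-.5]); s=lambda u,v:np.array([285+(u+.5)/k-.5,148+(v+.5)/k-.5])
obs=[(T,0,t(199,360)),(T,2,t(162,135)),(S,0,s(140,168)),(S,1,s(168,222)),(S,2,s(280,165))]
def pts(q):
    e=np.array([np.cos(q[3]),np.sin(q[3]),0]); z=np.array([0,0,.018]); p=q[:3]; return [p,p+.01*e-z,p+.058*e-z]
r=least_squares(lambda q:np.r_[tuple(proj(c,pts(q)[i])-o for c,i,o in obs)]*1.0,[.588,.187,.195,.22],x_scale=[.1,.1,.1,1])
print(np.round(r.x[:3],4),np.degrees(r.x[3]),np.round(r.fun,2))
tip=r.x[:3]; e=np.array([.9744,.225,0])
go(tip-.046*e+[0,0,.03],13)
# file: handle corner estimates
```

```text
[0.5797 0.1831 0.1993] 13.972189326790517 [ 0.22  0.44 -0.28 -0.39 -0.05  0.2  -0.21 -0.15  0.36 -0.02]
go [-90.1  31.1  20.9] twist 0.15 | pos [0.4542 0.122  0.2502] tilt [-0. -0. -1.]
```

Call:
carry_out(plan=[{"x":-30,"y":15,"z":3,"twist":0,"hand":30},{"x":-60,"y":25,"z":8,"twist":0,"hand":30},{"x":-90,"y":31,"z":15,"twist":0,"hand":30},{"x":-90,"y":31,"z":21,"twist":0,"hand":30},{"x":-90,"y":31,"z":21,"twist":0,"hand":30}])

```text
t: 5.3
position: [0.5349, 0.1706, 0.2281]
tool_rot: [-0.113, 0.994, -0.001, -0.001]
force: [-0.6, -0.6, 0.1]
gripper_width: 0.0375
finger_force: 60.7
```

Run:
```python
from h import *
si=eyes.read_camera("side"); S=eyes.get_calibration("side")
tip=np.array([.5797,.1831,.1993]); e=np.array([.9744,.225,0])
go(tip-.046*e+[0,0,.03],13)
p,r=tool(); tx=r.apply([1,0,0]); h=p-.046*tx-[0,0,.008]; print(h, np.degrees(np.arctan2(-tx[1],-tx[0])))
for P in (h,tip): print((proj(S,P)-[265,130])*8)
cv2.imwrite("pics/s4.png",cv2.resize(si[130:190,265:345],None,fx=8,fy=8,interpolation=cv2.INTER_CUBIC))
```

```text
go [-0.6  2.  -0.4] twist -0.03 | pos [0.5348 0.1706 0.2289] tilt [-0.001 -0.001 -1.   ]
[0.57958985 0.18096913 0.22081533] 12.972588894180772
[242.24171942 199.81529745]
[239.96571781 242.60326814]
```

View pics/s4.png

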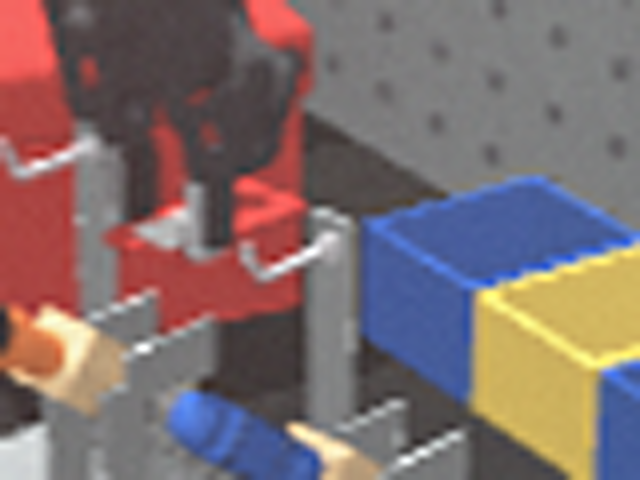

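In this side crop the tip is at (245,248), right under the tag's hole at about (255,210), so the alignment holds to a few mm. I'll nudge y +2 and lower along the leaning wire.

Call:
carry_out(plan=[{"x":0,"y":2,"z":6,"twist":0,"hand":30},{"x":0,"y":2,"z":12,"twist":0,"hand":30},{"x":0,"y":2,"z":18,"twist":0,"hand":30},{"x":-1,"y":2,"z":22,"twist":0,"hand":30},{"x":-2,"y":2,"z":24,"twist":0,"hand":30}])

```text
t: 5.85
position: [0.5365, 0.1744, 0.2048]
tool_rot: [-0.114, 0.994, -0.0, -0.0]
force: [-0.8, -0.0, -0.1]
gripper_width: 0.0375
finger_force: 60.7
```

Call:
carry_out(plan=[{"x":-2,"y":0,"z":3,"twist":0,"hand":30},{"x":-4,"y":0,"z":6,"twist":0,"hand":30},{"x":-6,"y":0,"z":9,"twist":0,"hand":30},{"x":-7,"y":0,"z":10,"twist":0,"hand":30},{"x":-7,"y":0,"z":10,"twist":0,"hand":30}])

```text
t: 6.35
position: [0.5435, 0.176, 0.1951]
tool_rot: [-0.114, 0.994, -0.0, -0.0]
force: [0.7, 0.6, -0.5]
gripper_width: 0.0374
finger_force: 60.7
```

Call:
carry_out(plan=[{"x":0,"y":0,"z":1,"twist":0,"hand":30},{"x":0,"y":0,"z":2,"twist":0,"hand":30},{"x":0,"y":0,"z":3,"twist":0,"hand":30},{"x":0,"y":0,"z":4,"twist":0,"hand":30},{"x":0,"y":0,"z":5,"twist":0,"hand":30}])

```text
t: 6.85
position: [0.5435, 0.176, 0.1904]
tool_rot: [-0.114, 0.994, 0.0, 0.0]
force: [-1.2, -0.7, 3.6]
gripper_width: 0.0374
finger_force: 61.1
```

The contact force at the wire's height shows the tag is on the hook. I'll release it.

Call:
carry_out(plan=[{"x":0,"y":0,"z":-1,"twist":0,"hand":30},{"x":0,"y":0,"z":-1,"twist":0,"hand":58},{"x":0,"y":0,"z":-1,"twist":0,"hand":58},{"x":0,"y":0,"z":-1,"twist":0,"hand":58},{"x":0,"y":0,"z":-1,"twist":0,"hand":58}])

```text
t: 7.35
position: [0.5434, 0.176, 0.1912]
tool_rot: [-0.114, 0.994, -0.0, -0.0]
force: [-0.6, 0.7, -0.2]
gripper_width: 0.0577
finger_force: 0.0
```

Call:
carry_out(plan=[{"x":0,"y":0,"z":-2,"twist":0,"hand":58},{"x":0,"y":0,"z":-10,"twist":0,"hand":58},{"x":0,"y":0,"z":-40,"twist":0,"hand":58},{"x":0,"y":0,"z":-80,"twist":0,"hand":58},{"x":0,"y":0,"z":-110,"twist":0,"hand":58}])

```text
t: 7.85
position: [0.5437, 0.1759, 0.3042]
tool_rot: [-0.114, 0.994, 0.0, 0.001]
force: [0.5, 0.2, -0.6]
gripper_width: 0.0578
finger_force: 0.0
```

Call:
carry_out(plan=[{"x":15,"y":-15,"z":0,"twist":0,"hand":50},{"x":40,"y":-40,"z":0,"twist":0,"hand":50},{"x":65,"y":-65,"z":0,"twist":0,"hand":50},{"x":70,"y":-74,"z":0,"twist":0,"hand":50},{"x":70,"y":-74,"z":0,"twist":0,"hand":50}])

```text
t: 8.35
position: [0.4919, 0.0869, 0.3023]
tool_rot: [-0.113, 0.994, 0.0, 0.001]
force: [-0.1, 0.3, 0.8]
gripper_width: 0.0498
finger_force: 0.0
```

Run:
```python
from h import *
s=ctrl.read_state(); print(s["t"],s["position"])
si=eyes.read_camera("side"); S=eyes.get_calibration("side")
cv2.imwrite("pics/s5raw.png",si)
w=eyes.read_camera("wrist"); C=eyes.get_calibration("wrist"); cv2.imwrite("pics/w5raw.png",w)
e=np.array([.9724,.2334,0]); o=np.array([.5716,.1434]); 
ey=np.array([-.2334,.9724,0])
tip=np.array([.5797,.1831,.1993])
# file guess: mouth/handle end and butt
for n,P in dict(butt=[.4869,.0871,.1868],hb=[.5633,.1039,.1212],tip=tip).items(): print(n,proj(C,P),proj(S,P))
# red pixels near hook, in side
hsv=cv2.cvtColor(si,cv2.COLOR_BGR2HSV); 
b=si[150:215,270:330].astype(int)
def q(im,x0,y0,x1,y1,W,H): return cv2.resize(im[y0:y1,x0:x1],(W,H),interpolation=cv2.INTER_CUBIC)
cv2.imwrite("pics/f5.png",cv2.hconcat([q(si,265,140,325,230,400,600),q(w,180,180,420,400,400,600)[:, :]]))
```

```text
8.35 [0.491907   0.08687395 0.30225487]
butt [314.73683742 184.25671828] [286.82964495 181.08087124]
hb [314.23758833 240.9538002 ] [303.34369905 190.08072939]
tip [404.93477675 321.81835104] [294.99571473 160.32540852]
```

I'll check the tag and handle by colour code, saving the last view for later.

Run:
```python
from h import *
S=eyes.get_calibration("side");C=eyes.get_calibration("wrist")
a=cv2.imread("pics/side0.png").astype(int); b=cv2.imread("pics/s5raw.png"); w=cv2.imread("pics/w5raw.png")
hs=cv2.cvtColor(b,cv2.COLOR_BGR2HSV); red=((hs[...,0]<8)|(hs[...,0]>172))&(hs[...,1]>120)
d=(abs(b.astype(int)-a).sum(2)>60)&red; m=np.zeros_like(d); m[140:225,270:330]=1; d&=m
ys,xs=np.nonzero(d); print("new red",len(xs),xs.min(),xs.max(),ys.min(),ys.max(),xs.mean(),ys.mean())
bend=np.array([.5895,.1855,.1813]); ey=np.array([-.2334,.9724,0])
for x in (0,.02): 
  for dz in (.006,-.062): print([np.round(proj(S,bend+[x,0,dz]+k*ey)) for k in (-.02,.02)])
for y in range(146,212,2): print(y,''.join('#' if d[y,x] else ('r' if red[y,x] else '.') for x in range(275,325)))
# blue handle in the wrist view
hw=cv2.cvtColor(w,cv2.COLOR_BGR2HSV); bl=((hw[...,0]>100)&(hw[...,0]<125)&(hw[...,1]>130)).astype(np.uint8)
n,l,st,ce=cv2.connectedComponentsWithStats(bl); 
for i in range(1,n):
  if st[i,4]>150:
    yy,xx=np.nonzero(l==i); v=np.cov(xx,yy); ev,V=np.linalg.eigh(v); print(st[i],ce[i],V[:,1])
    for y in range(yy.min(),yy.max()+1,6): print(y,xx[yy==y].min(),xx[yy==y].max())
```

```text
new red 112 277 308 140 180 303.58035714285717 169.48214285714286
[array([301., 164.]), array([293., 161.])]
[array([301., 181.]), array([293., 178.])]
[array([306., 163.]), array([298., 160.])]
[array([305., 180.]), array([298., 176.])]
146 ..........rrrrrr........rrrr......................
148 ........rrrrrrrr........rrrr......................
150 .....rrrrrrrrrrr........rrrr......................
152 .....rrrrrrrrrrr.......rrrrr......................
154 .....rrrrrrrrrrrrr.rrrrrrrrr......................
156 .....rrrrrrrrrrrrrrrrrrrrrrr......................
158 .....rrrrrrrrrrrrrrrrrrrrrrr......................
160 .....rrrrrrrrrrrrrrr..rrrrr#######................
162 .....rrrrrrrrrrrrrrr..rrr.....###.................
164 .....rrrrrrrrrrrrrrrr.....rr...##.................
166 .....rrr..rrrrrrrrrrrrrrrrr#######................
168 ..........rrrrrrrrrrrrrrrr########................
170 ..........rrr..........#........#.................
172 .......................##.......##................
174 .......................##.......##................
176 .......................##........
[... 888 characters left out ...]
.........
210 ..................................................
[367 172  18  17 241] [375.74688797 179.9253112 ] [-0.95045176  0.31087209]
172 374 379
178 368 384
184 368 383
[ 299  179   33   69 1937] [315.09808983 213.38926174] [0.01007905 0.99994921]
179 311 318
185 304 326
191 301 329
197 300 330
203 299 330
209 299 331
215 300 330
221 300 331
227 302 329
233 302 328
239 302 328
245 304 327
[ 268  341   72   41 2219] [303.7521406  361.62370437] [-0.99119103 -0.13243996]
341 275 282
347 273 315
353 272 339
359 271 338
365 269 338
371 268 339
377 296 337
[432 372  35  28 675] [445.52740741 387.87259259] [-0.78715321 -0.61675751]
372 435 439
378 434 452
384 433 455
390 433 460
396 432 464
```

The tag hangs from the wire: red outline in the side picture at columns 298–309, rows 160–181, as expected for a hanging tag. Now I'll fit the handle pose from both views.

Run:
```python
from h import *
S=eyes.get_calibration("side");C=eyes.get_calibration("wrist");T=eyes.get_calibration("top")
def ext(im,x0,y0,x1,y1):
    h=cv2.cvtColor(im,cv2.COLOR_BGR2HSV); b=((h[...,0]>100)&(h[...,0]<125)&(h[...,1]>130)).astype(np.uint8)
    m=np.zeros_like(b); m[y0:y1,x0:x1]=b[y0:y1,x0:x1]; n,l,st,_=cv2.connectedComponentsWithStats(m); i=1+st[1:,4].argmax(); x,y,w,hh,_=st[i]; print(st[i]); return np.array([x-.5,x+w-.5,y-.5,y+hh-.5])
ow=ext(cv2.imread("pics/w5raw.png"),280,150,350,300); os=ext(cv2.imread("pics/side0.png"),275,170,325,205); ot=ext(cv2.imread("pics/top0.png"),280,180,310,220)
def corners(P,yaw):
    e=np.array([np.cos(yaw),np.sin(yaw),0]); y=np.array([-e[1],e[0],0]); a=-np.cos(np.radians(40))*e+[0,0,np.sin(np.radians(40))]; n=np.cross(a,y)
    c=lambda s,r:[P+s*a+r*(np.cos(t)*y+np.sin(t)*n) for t in np.arange(0,6.28,.39)]
    return c(0,.0125)+c(.08,.0125)+c(.09,.011)
def ex(cam,q): p=np.array([proj(cam,X) for X in corners(q[:3],np.radians(13.5))]); return np.array([p[:,0].min(),p[:,0].max(),p[:,1].min(),p[:,1].max()])
f=lambda q:np.r_[(ex(C,q)-ow)*.7,ex(S,q)-os,(ex(T,q)-ot)]
r=least_squares(f,[.563,.104,.121],x_scale=.1,diff_step=1e-3); print(np.round(r.x,4),np.round(r.fun,1))
hb=r.x; e=np.array([np.cos(.2356),np.sin(.2356),0]); a=-np.cos(np.radians(40))*e+[0,0,np.sin(np.radians(40))]
G=hb+.05*a; print("grip",G, "axis",a); go(G+[0,0,-.008],13.5)
```

```text
[ 299  179   33   69 1937]
[311 170  13  10  72]
[291 191   9  23 151]
[0.5633 0.1017 0.1336] [ -3.6  -3.2   4.5   8.  -23.8 -16.7   6.6  11.2  -0.8   1.3  -2.9  -0.1]
grip [0.52605157 0.09276011 0.16570672] axis [-0.74488205 -0.17881504  0.64278761]
go [-33.5  -3.9 144.1] twist -0.41 | pos [0.4924 0.0889 0.3017] tilt [ 0.001  0.    -1.   ]
```

Run:
```python
from h import *
S=eyes.get_calibration("side");C=eyes.get_calibration("wrist");T=eyes.get_calibration("top")
def ext(im,x0,y0,x1,y1):
    h=cv2.cvtColor(im,cv2.COLOR_BGR2HSV); b=((h[...,0]>100)&(h[...,0]<130)&(h[...,1]>110)).astype(np.uint8)
    m=np.zeros_like(b); m[y0:y1,x0:x1]=b[y0:y1,x0:x1]; n,l,st,_=cv2.connectedComponentsWithStats(m); i=1+st[1:,4].argmax(); x,y,w,hh,_=st[i]; print(st[i]); return np.array([x-.5,x+w-.5,y-.5,y+hh-.5])
ow=ext(cv2.imread("pics/w5raw.png"),280,150,350,300); os=ext(cv2.imread("pics/side0.png"),275,170,309,205); ot=ext(cv2.imread("pics/top0.png"),280,180,310,220)
def corners(P,yaw):
    e=np.array([np.cos(yaw),np.sin(yaw),0]); y=np.array([-e[1],e[0],0]); a=-np.cos(np.radians(40))*e+[0,0,np.sin(np.radians(40))]; n=np.cross(a,y)
    c=lambda s,r:[P+s*a+r*(np.cos(t)*y+np.sin(t)*n) for t in np.arange(0,6.28,.39)]
    return c(0,.0125)+c(.08,.0125)+c(.09,.01)
def ex(cam,q): p=np.array([proj(cam,X) for X in corners(q[:3],np.radians(13.5))]); return np.array([p[:,0].min(),p[:,0].max(),p[:,1].min(),p[:,1].max()])
f=lambda q:np.r_[(ex(C,q)-ow)*.7,ex(S,q)-os,(ex(T,q)-ot)]
for loss in ("linear","soft_l1"):
    r=least_squares(f,[.563,.104,.121],x_scale=.1,diff_step=1e-3,loss=loss); print(np.round(r.x,4),np.round(f(r.x),1))
hb=r.x; e=np.array([np.cos(.2356),np.sin(.2356),0]); a=-np.cos(np.radians(40))*e+[0,0,np.sin(np.radians(40))]
G=hb+.05*a; print("grip",G, "axis",a); go(G+[0,0,-.008],13.5)
```

```text
[ 299  179   33   70 1972]
[286 179  19  14 132]
[290 191  11  24 169]
[0.5582 0.1042 0.1249] [ 0.1 -0.1 -1.1  1.2 -0.2  0.6  0.3  0.5 -0.4 -0.4 -0.9  0.6]
[0.5581 0.1042 0.1254] [ 0.  -0.1 -1.   1.4 -0.2  0.6  0.2  0.4 -0.4 -0.4 -0.9  0.6]
grip [0.52087315 0.0952396  0.15752424] axis [-0.74488205 -0.17881504  0.64278761]
go [-29.1  -0.3 152.2] twist -0.41 | pos [0.4924 0.0889 0.3017] tilt [ 0.001  0.    -1.   ]
```

The handle fit is good: grip point (0.521,0.095,0.1575), mouth (0.558,0.104,0.125). I'll descend and grip.

Call:
carry_out(plan=[{"x":-15,"y":0,"z":30,"twist":-0.4,"hand":50},{"x":-29,"y":0,"z":65,"twist":-0.4,"hand":50},{"x":-29,"y":0,"z":100,"twist":-0.4,"hand":50},{"x":-29,"y":0,"z":135,"twist":-0.4,"hand":50},{"x":-29,"y":0,"z":152,"twist":-0.4,"hand":50}])

```text
t: 8.95
position: [0.5195, 0.0957, 0.1462]
tool_rot: [-0.118, 0.993, -0.0, -0.002]
force: [0.8, -0.4, 0.9]
gripper_width: 0.0498
finger_force: 0.0
```

Call:
carry_out(plan=[{"x":0,"y":0,"z":0,"twist":0,"hand":44},{"x":0,"y":0,"z":0,"twist":0,"hand":38},{"x":0,"y":0,"z":0,"twist":0,"hand":32},{"x":0,"y":0,"z":0,"twist":0,"hand":28},{"x":0,"y":0,"z":0,"twist":0,"hand":26}])

```text
t: 9.45
position: [0.5207, 0.0947, 0.1501]
tool_rot: [-0.117, 0.993, 0.0, 0.001]
force: [0.7, -0.9, 3.0]
gripper_width: 0.0264
finger_force: 2.4
```

Call:
carry_out(plan=[{"x":0,"y":0,"z":0,"twist":0,"hand":20},{"x":0,"y":0,"z":0,"twist":0,"hand":15},{"x":0,"y":0,"z":0,"twist":0,"hand":15},{"x":0,"y":0,"z":0,"twist":0,"hand":15}])

```text
t: 9.85
position: [0.5207, 0.0947, 0.1502]
tool_rot: [-0.117, 0.993, 0.0, 0.001]
force: [-2.8, -0.8, 7.7]
gripper_width: 0.0253
finger_force: 58.3
```

Run:
```python
from h import *
p,r=tool(); s=ctrl.read_state(); print(s["t"],s["wrist_torque"])
go([.5209,.0952,.1495],13.5)
a=np.array([-.7449,-.1788,.6428]); print("unit draw in tool",r.inv().apply(a), "from",p)
```

```text
9.85 [-0.15170582  0.37476117 -0.00326689]
go [-0.3  0.4  0.7] twist -0.05 | pos [0.5207 0.0947 0.1502] tilt [ 0.001  0.001 -1.   ]
unit draw in tool [ 7.65211286e-01 -4.43639225e-04 -6.43808031e-01] from [0.52067307 0.09471555 0.15018491]
```

Call:
carry_out(plan=[{"x":7.7,"y":0,"z":-6.4,"twist":0,"hand":15},{"x":19.2,"y":0,"z":-16.1,"twist":0,"hand":15},{"x":30.6,"y":0,"z":-25.7,"twist":0,"hand":15},{"x":42.1,"y":0,"z":-35.4,"twist":0,"hand":15},{"x":53.6,"y":0,"z":-45,"twist":0,"hand":15}])

```text
t: 10.35
position: [0.4671, 0.0819, 0.195]
tool_rot: [-0.117, 0.993, 0.0, -0.0]
force: [0.1, -0.4, -1.4]
gripper_width: 0.0254
finger_force: 58.8
```

Call:
carry_out(plan=[{"x":11.5,"y":0,"z":-9.6,"twist":0,"hand":15},{"x":23,"y":0,"z":-19.3,"twist":0,"hand":15},{"x":34.5,"y":0,"z":-29,"twist":0,"hand":15},{"x":46,"y":0,"z":-38.6,"twist":0,"hand":15},{"x":50,"y":0,"z":-42,"twist":0,"hand":15}])

```text
t: 10.85
position: [0.4185, 0.0703, 0.2372]
tool_rot: [-0.117, 0.993, 0.0, 0.0]
force: [0.2, 0.2, -1.1]
gripper_width: 0.0256
finger_force: 58.9
```

The file is out. The hand can only twist about the vertical, so I'll level the file by pivoting it in the grip: blade laid on the fixed socket block's upper edge, then the hand lowered.

Call:
carry_out(plan=[{"x":0,"y":0,"z":-17,"twist":0,"hand":15},{"x":-20,"y":0,"z":-17,"twist":0,"hand":15},{"x":-40,"y":0,"z":-17,"twist":0,"hand":15},{"x":-60,"y":0,"z":-17,"twist":0,"hand":15},{"x":-60,"y":0,"z":5,"twist":0,"hand":15}])

```text
t: 11.35
position: [0.4806, 0.0853, 0.2326]
tool_rot: [-0.117, 0.993, 0.0, 0.002]
force: [-0.6, -0.0, -2.3]
gripper_width: 0.0254
finger_force: 59.1
```

Call:
carry_out(plan=[{"x":0,"y":0,"z":7,"twist":0,"hand":15},{"x":0,"y":0,"z":14,"twist":0,"hand":15},{"x":0,"y":0,"z":21,"twist":0,"hand":15},{"x":0,"y":0,"z":28,"twist":0,"hand":15},{"x":0,"y":0,"z":35,"twist":0,"hand":15}])

```text
t: 11.85
position: [0.4784, 0.0847, 0.1965]
tool_rot: [-0.117, 0.993, 0.0, 0.001]
force: [1.2, 0.2, 4.0]
gripper_width: 0.0254
finger_force: 59.6
```

Call:
carry_out(plan=[{"x":0,"y":0,"z":8,"twist":0,"hand":15},{"x":0,"y":0,"z":16,"twist":0,"hand":15},{"x":0,"y":0,"z":24,"twist":0,"hand":15},{"x":0,"y":0,"z":32,"twist":0,"hand":15},{"x":0,"y":0,"z":40,"twist":0,"hand":15}])

```text
t: 12.35
position: [0.4779, 0.0845, 0.1561]
tool_rot: [-0.117, 0.993, 0.0, 0.0]
force: [-2.8, -1.0, 6.8]
gripper_width: 0.025
finger_force: 58.8
```

Call:
carry_out(plan=[{"x":0,"y":0,"z":5,"twist":0,"hand":15},{"x":0,"y":0,"z":10,"twist":0,"hand":15},{"x":0,"y":0,"z":15,"twist":0,"hand":15},{"x":0,"y":0,"z":20,"twist":0,"hand":15},{"x":0,"y":0,"z":20,"twist":0,"hand":15}])

```text
t: 12.85
position: [0.4775, 0.0844, 0.1359]
tool_rot: [-0.117, 0.993, -0.0, -0.0]
force: [-1.4, 0.1, 2.4]
gripper_width: 0.0252
finger_force: 58.6
```

Run:
```python
from h import *
s=ctrl.read_state(); print(s["t"],s["wrist_torque"])
S=eyes.get_calibration("side"); si=eyes.read_camera("side"); w=eyes.read_camera("wrist"); cv2.imwrite("pics/s6.png",si); cv2.imwrite("pics/w6.png",w); C=eyes.get_calibration("wrist")
h=cv2.cvtColor(si,cv2.COLOR_BGR2HSV); b=((h[...,0]>100)&(h[...,0]<130)&(h[...,1]>110))
for y in range(165,205): print(y,''.join('#' if b[y,x] else '.' for x in range(265,320)))
p,r=tool(); G=p+[0,0,.008]; e=-r.apply([1,0,0]); print(p)
for th in (-10,0,10,40):
    a=np.cos(np.radians(th))*e-[0,0,np.sin(np.radians(th))]; print(th,[np.round(proj(S,G+k*a),1) for k in (-.04,.05,.165)],[np.round(proj(C,G+k*a),1) for k in (-.04,.05,.165)])
```

```text
12.85 [0.0405141  0.11494496 0.01619847]
165 .............................................##########
166 .............................................##########
167 .............................................##########
168 .............................................##########
169 .............................................##########
170 .............................................##########
171 .............................................##########
172 ..............................................#########
173 ................................................#######
174 .................................................######
175 ...................................................####
176 ......................................................#
177 .......................................................
178 .......................................................
179 .......................................................
180 .......................................................
181 .......................................................
182 ...................................
[... 1247 characters left out ...]
.................................
204 .......................................................
[0.47757239 0.08443421 0.13623005]
-10 [array([276.4, 199.8]), array([295.4, 185.9]), array([317.6, 169.8])] [array([314.6, 191. ]), array([314.9, 395. ]), array([315.3, 569.9])]
0 [array([276.2, 198. ]), array([295.6, 188.1]), array([317.8, 176.7])] [array([314.5, 195.4]), array([315. , 380.6]), array([315.4, 518.1])]
10 [array([276.3, 196.1]), array([295.4, 190.4]), array([317.1, 183.9])] [array([314.4, 203.5]), array([315. , 365.1]), array([315.5, 470. ])]
40 [array([278.1, 190.1]), array([293.2, 197.5]), array([310.1, 205.9])] [array([314.1, 251.5]), array([315.2, 315.5]), array([315.7, 346.2])]
```

Run:
```python
from h import *
S=eyes.get_calibration("side");C=eyes.get_calibration("wrist")
w=cv2.imread("pics/w6.png"); si=cv2.imread("pics/s6.png")
def m(im): h=cv2.cvtColor(im,cv2.COLOR_BGR2HSV); return ((h[...,0]>100)&(h[...,0]<130)&(h[...,1]>110))
b=m(w)[:,270:360]; ys,xs=np.nonzero(b); print("wrist blue",ys.min(),ys.max(),xs.min()+270,xs.max()+270)
for y in range(ys.min(),ys.min()+60,5): x=xs[ys==y]; print(y,x.min()+270,x.max()+270) if len(x) else 0
p,r=tool(); G=p+[0,0,.008]; e=-r.apply([1,0,0]); ty=r.apply([0,1,0])
for th in (-10,-5,0,5,10,15):
    a=np.cos(np.radians(th))*e-[0,0,np.sin(np.radians(th))]; n=np.cross(a,ty)
    ring=[G+k*a+q*(np.cos(t)*ty+np.sin(t)*n) for k,q in ((-.04,.010),(-.03,.0125)) for t in np.arange(0,6.28,.2)]
    c=np.array([proj(C,X) for X in ring]); s=np.array([proj(S,X) for X in ring]); f=np.array([proj(S,G+.05*a+.0125*(np.cos(t)*ty+np.sin(t)*n)) for t in np.arange(0,6.28,.2)])
    print(th,"wrist min row",c[:,1].min().round(1),"side mincol,minrow,maxrow",s.min(0).round(1),s.max(0).round(1),"front maxcol,minrow,maxrow",f.max(0).round(1),f.min(0).round(1))
q=lambda im,x0,y0,x1,y1,W,H:cv2.resize(im[y0:y1,x0:x1],(W,H),interpolation=cv2.INTER_CUBIC)
cv2.imwrite("pics/s6c.png",q(si,262,150,342,210,800,600))
```

```text
wrist blue 190 382 281 352
190 309 324
195 296 338
200 292 342
205 290 344
210 288 345
215 288 345
220 287 346
225 288 346
230 289 344
235 288 346
240 286 348
245 285 349
-10 wrist min row 187.4 side mincol,minrow,maxrow [274.2 194.9] [281.3 202.4] front maxcol,minrow,maxrow [298.1 189.1] [292.7 182.7]
-5 wrist min row 186.8 side mincol,minrow,maxrow [274.1 194.1] [281.2 201.7] front maxcol,minrow,maxrow [298.2 190.3] [292.9 183.6]
0 wrist min row 187.0 side mincol,minrow,maxrow [274.1 193.3] [281.1 200.9] front maxcol,minrow,maxrow [298.2 191.5] [292.9 184.6]
5 wrist min row 188.1 side mincol,minrow,maxrow [274.1 192.5] [281.1 200. ] front maxcol,minrow,maxrow [298.2 192.8] [292.9 185.7]
10 wrist min row 190.0 side mincol,minrow,maxrow [274.1 191.7] [281.2 199.2] front maxcol,minrow,maxrow [298.1 194. ] [292.7 186.8]
15 wrist min row 192.8 side mincol,minrow,maxrow [274.2 190.9] [281.4 198.5] front maxcol,minrow,maxrow [298.  195.2] [292.5 187.9]
```

Call:
carry_out(plan=[{"x":0,"y":0,"z":-20,"twist":0,"hand":15},{"x":0,"y":0,"z":-60,"twist":0,"hand":15},{"x":20,"y":-40,"z":-60,"twist":0,"hand":15},{"x":20,"y":-85,"z":-60,"twist":0,"hand":15},{"x":20,"y":-130,"z":-60,"twist":0,"hand":15}])

```text
t: 13.45
position: [0.4885, -0.0477, 0.1969]
tool_rot: [-0.118, 0.993, 0.0, 0.0]
force: [1.7, 1.6, -1.6]
gripper_width: 0.0251
finger_force: 59.3
```

Call:
carry_out(plan=[{"x":0,"y":-30,"z":0,"twist":0,"hand":15},{"x":0,"y":-50,"z":0,"twist":0,"hand":15},{"x":0,"y":-50,"z":0,"twist":0,"hand":15}])

```text
t: 13.75
position: [0.5002, -0.098, 0.1964]
tool_rot: [-0.115, 0.993, -0.001, -0.0]
force: [-1.0, 1.3, -1.5]
gripper_width: 0.0252
finger_force: 59.3
```

```bash
cat > lev.py <<'E'
from h import *
import sys
S=eyes.get_calibration("side");T=eyes.get_calibration("top")
p,r=tool(); print(ctrl.read_state()["t"],p); G=p+[0,0,.008]; e=-r.apply([1,0,0])
si=eyes.read_camera("side"); t=eyes.read_camera("top"); cv2.imwrite(f"pics/s{sys.argv[1]}.png",si); cv2.imwrite(f"pics/t{sys.argv[1]}.png",t)
for th in (-5,0,5,10):
    a=np.cos(np.radians(th))*e-[0,0,np.sin(np.radians(th))]; print(th,[np.round(proj(c,G+k*a),1) for c in (S,T) for k in (-.04,.05,.165)])
q=lambda im,c:cv2.resize(im[int(c[1])-30:int(c[1])+30,int(c[0])-20:int(c[0])+20],(400,600),interpolation=cv2.INTER_CUBIC)
c=[proj(k,G+.09*e) for k in (S,T)]; print("crop origins (x10)",[(int(k[0])-20,int(k[1])-30) for k in c])
cv2.imwrite(f"pics/l{sys.argv[1]}.png",cv2.hconcat([q(si,c[0]),q(t,c[1])]))
E
python3 lev.py 7
```

```text
13.75 [ 0.5002329  -0.09799432  0.19635174]
-5 [array([315. , 206.6]), array([335. , 192.8]), array([357.9, 176.9]), array([362.4, 223.3]), array([355.8, 193.3]), array([347.4, 155. ])]
0 [array([315. , 205.6]), array([335., 194.]), array([357.6, 180.8]), array([362.5, 223.3]), array([355.7, 193.4]), array([347.2, 155.7])]
5 [array([315. , 204.5]), array([334.9, 195.3]), array([357.1, 184.8]), array([362.5, 223.2]), array([355.6, 193.6]), array([347.1, 156.9])]
10 [array([315.2, 203.4]), array([334.7, 196.6]), array([356.4, 188.9]), array([362.6, 222.9]), array([355.6, 194. ]), array([347.1, 158.4])]
crop origins (x10) [(323, 159), (332, 150)]
```

View pics/l7.png

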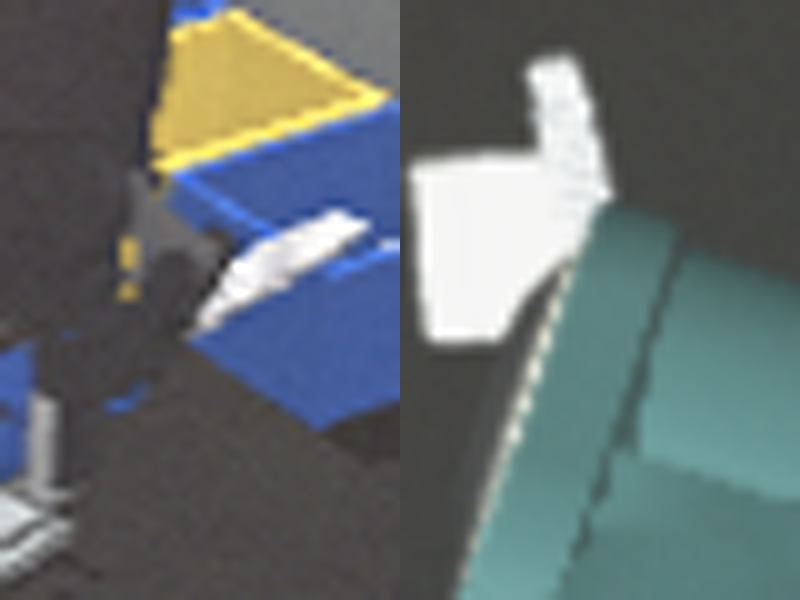

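In the side crop the blade's tip is at (352,219), i.e. (357.7,180.4). The level forecast is (357.6,180.8), so the file is level within about 1°. The top view agrees and shows no slip. Now I'll refine the work's pose by code.

Run:
```python
from h import *
T=eyes.get_calibration("top");S=eyes.get_calibration("side")
t=cv2.imread("pics/t7.png"); g=cv2.cvtColor(cv2.imread("pics/top0.png"),cv2.COLOR_BGR2GRAY).astype(float)
hs=cv2.cvtColor(cv2.imread("pics/top0.png"),cv2.COLOR_BGR2HSV)
c=proj(T,[.682,-.3306,.172]); x0,y0=int(c[0])-22,int(c[1])-11
sub=g[y0:y0+22,x0:x0+44]; sat=hs[y0:y0+22,x0:x0+44,1]
for j in range(22): print(y0+j,' '.join(f"{int(v):3d}" if q<60 else ' ..' for v,q in zip(sub[j],sat[j])))
m=(sub>170)&(sat<60); n,l,st,ce=cv2.connectedComponentsWithStats(m.astype(np.uint8)); i=1+st[1:,4].argmax()
yy,xx=np.nonzero(l==i); print(x0,st[i]); k=np.polyfit(xx,yy,1); a,b=xx.min(),xx.max()
P=[onz(T,[x0+u,y0+np.polyval(k,u)],.172) for u in (a-.5,b+.5)]; d=P[0]-P[1]; print(np.round(P,4),np.linalg.norm(d),"yaw",np.degrees(np.arctan2(-d[0],d[1])),"mid",(P[0]+P[1])/2)
```

```text
141  ..  ..  ..  ..  ..  ..  ..  ..  ..  ..  ..  ..  ..  ..  ..  ..  ..  ..  ..  ..  ..  ..  ..  ..  ..  ..  ..  ..  ..  ..  ..  ..  ..  ..  ..  ..  ..  ..  .. 150 172 156  78  56
142  ..  ..  ..  ..  ..  ..  ..  ..  ..  ..  ..  ..  ..  ..  ..  ..  ..  ..  ..  ..  ..  ..  ..  ..  ..  ..  ..  ..  ..  ..  ..  ..  ..  ..  ..  ..  ..  ..  ..  .. 121 101  63  59
143  ..  ..  ..  ..  ..  ..  ..  ..  ..  ..  ..  ..  ..  ..  ..  ..  ..  ..  ..  ..  ..  ..  ..  ..  ..  ..  ..  ..  ..  ..  ..  ..  ..  ..  ..  ..  ..  ..  ..  ..  70  63  57  60
144  ..  ..  ..  ..  ..  ..  ..  ..  ..  ..  ..  ..  ..  ..  ..  ..  ..  ..  ..  ..  ..  ..  ..  ..  ..  ..  ..  ..  ..  ..  ..  ..  ..  ..  ..  ..  ..  ..  ..  ..  58  56  56  61
145  ..  ..  ..  ..  ..  ..  ..  ..  ..  ..  ..  ..  ..  ..  ..  ..  ..  ..  ..  ..  ..  ..  ..  ..  ..  ..  ..  ..  ..  ..  ..  ..  ..  ..  ..  ..  ..  ..  ..  74  57  57  60  67
146  ..  ..  ..  ..  .. 104  ..  ..  ..  ..  ..  ..  ..  ..  ..  ..  ..  ..  ..  ..  ..  ..  ..  ..  ..  ..  ..  ..  ..  ..  ..  ..  ..  ..  ..  ..  ..  ..  ..  72  56  60  66  68
147  ..  ..  ..  .. 
[... 2320 characters left out ...]
160  ..  ..  ..  ..  ..  ..  ..  ..  ..  ..  ..  ..  ..  ..  ..  ..  ..  ..  ..  ..  ..  ..  ..  ..  ..  ..  .. 100 108 108 118 115 127 150 141 136 134 111  ..  ..  ..  .. 119 132
161  ..  ..  ..  ..  ..  ..  ..  ..  ..  ..  ..  ..  ..  ..  ..  ..  ..  ..  ..  ..  ..  ..  ..  ..  ..  ..  ..  ..  ..  .. 157 113 102 100  94 100 112  ..  ..  ..  ..  ..  ..  ..
162  ..  ..  ..  ..  ..  ..  ..  ..  ..  ..  ..  ..  ..  ..  ..  ..  ..  ..  ..  ..  ..  ..  ..  ..  ..  ..  ..  ..  ..  ..  ..  ..  ..  ..  ..  93  ..  ..  ..  ..  ..  ..  ..  ..
414 [12  7 21  8 65]
[[ 0.689  -0.2979  0.172 ]
 [ 0.6761 -0.3612  0.172 ]] 0.0645949863184739 yaw -11.530845631426535 mid [ 0.68257333 -0.3295511   0.172     ]
```

The work's edge centre is about (0.6826,-0.3296), with yaw about -11.7° (the jaw edges and screw direction agree). I'll move over it.

```bash
python3 -c "
from h import *
go([.5749,-.3073,.235],-11.7)"
```

```text
go [ -23.5 -223.8  -38.9] twist 25.13 | pos [ 0.5    -0.0951  0.1962] tilt [-0.001  0.    -1.   ]
```

Call:
carry_out(plan=[{"x":0,"y":-25,"z":-20,"twist":3,"hand":15},{"x":-5,"y":-65,"z":-39,"twist":9,"hand":15},{"x":-10,"y":-105,"z":-39,"twist":15,"hand":15},{"x":-15,"y":-145,"z":-39,"twist":21,"hand":15},{"x":-20,"y":-180,"z":-39,"twist":25.1,"hand":15}])

```text
t: 14.35
position: [0.5624, -0.2658, 0.2353]
tool_rot: [0.103, 0.995, 0.0, 0.0]
force: [0.2, 0.5, -0.9]
gripper_width: 0.0253
finger_force: 59.5
```

Call:
carry_out(plan=[{"x":0,"y":-20,"z":0,"twist":0,"hand":15},{"x":0,"y":-35,"z":0,"twist":0,"hand":15},{"x":0,"y":-35,"z":0,"twist":0,"hand":15},{"x":0,"y":-35,"z":0,"twist":0,"hand":15}])

```text
t: 14.75
position: [0.5547, -0.2987, 0.2353]
tool_rot: [0.101, 0.995, 0.0, -0.0]
force: [0.5, -0.4, -1.6]
gripper_width: 0.0255
finger_force: 59.5
```

```bash
python3 -c "
from h import *
s=ctrl.read_state();print(s['t'],s['qvel'].round(3))
go([.5749,-.3073,.199],-11.7)"
```

```text
14.75 [-0.015 -0.002 -0.006  0.    -0.002 -0.002 -0.001]
go [-21.5  -4.5  36.3] twist 0.12 | pos [ 0.5547 -0.2987  0.2353] tilt [ 0.     0.001 -1.   ]
```

Call:
carry_out(plan=[{"x":-10,"y":-4.5,"z":5,"twist":0,"hand":15},{"x":-21.5,"y":-4.5,"z":12,"twist":0,"hand":15},{"x":-21.5,"y":-4.5,"z":24,"twist":0,"hand":15},{"x":-21.5,"y":-4.5,"z":32,"twist":0,"hand":15},{"x":-21.5,"y":-4.5,"z":36.5,"twist":0,"hand":15}])

```text
t: 15.25
position: [0.5742, -0.3083, 0.1973]
tool_rot: [0.101, 0.995, 0.0, -0.001]
force: [-0.6, -0.1, -1.5]
gripper_width: 0.0256
finger_force: 59.6
```

Call:
carry_out(plan=[{"x":0,"y":0,"z":0,"twist":0,"hand":15},{"x":0,"y":0,"z":0,"twist":0,"hand":15},{"x":0,"y":0,"z":0,"twist":0,"hand":15},{"x":0,"y":0,"z":0,"twist":0,"hand":15}])

```text
t: 15.65
position: [0.5749, -0.3087, 0.1993]
tool_rot: [0.101, 0.995, -0.0, 0.0]
force: [-0.4, -0.7, -2.1]
gripper_width: 0.0255
finger_force: 59.6
```

Run:
```python
from h import *
s=ctrl.read_state();print(s['t'],s['qvel'].round(3),s["force"]); go([.5749,-.3073,.199],-11.7)
S=eyes.get_calibration("side");T=eyes.get_calibration("top"); p,r=tool(); G=p+[0,0,.008]; e=-r.apply([1,0,0])
for n,c in(("side",S),("top",T)):
    im=eyes.read_camera(n); o=cv2.imread("pics/s7.png" if n=="side" else "pics/top0.png"); cv2.imwrite(f"pics/{n}9.png",im)
    for th in (-4,0,4):
        a=np.cos(np.radians(th))*e-[0,0,np.sin(np.radians(th))]; print(n,th,[np.round(proj(c,G+k*a),1) for k in (.05,.165)])
    q=proj(c,G+.12*e).astype(int); x0,y0=q[0]-17,q[1]-16; g=cv2.cvtColor(im,cv2.COLOR_BGR2GRAY)
    d=abs(im.astype(int)-o).sum(2)>70
    for y in range(y0,y0+34): print(y,x0,''.join(('%x'%(g[y,x]//16)) if d[y,x] else '.' for x in range(x0,x0+42)))
# tag still hanging?
im=cv2.imread("pics/side9.png"); h=cv2.cvtColor(im,cv2.COLOR_BGR2HSV); red=((h[...,0]<8)|(h[...,0]>172))&(h[...,1]>120)
for y in range(156,186,2): print(y,''.join('r' if red[y,x] else '.' for x in range(285,320)))
```

```text
15.65 [ 0.001  0.003 -0.     0.001 -0.     0.002 -0.   ] [-0.37602618 -0.71760705 -2.13159202]
go [0.3 1.4 0.3] twist 0.06 | pos [ 0.5749 -0.3087  0.1993] tilt [ 0.001 -0.    -1.   ]
side -4 [array([411.1, 221.6]), array([445.6, 210.4])]
side 0 [array([411. , 222.7]), array([444.8, 213.9])]
side 4 [array([410.7, 223.8]), array([443.8, 217.3])]
201 414 ..........................................
202 414 ..........................................
203 414 ..........................................
204 414 ..........................................
205 414 ..........................................
206 414 ..........................................
207 414 ..........................................
208 414 ..........................................
209 414 ..........................................
210 414 ..........................................
211 414 6.........................................
212 414 6..346......................a9............
213 414 66....................9cfeffffe...........
214 414 777...............9cdffffffffffe..........
215 414 667............9cdeeeeeeeeedefec
[... 2773 characters left out ...]
62 422 ......556..................888999999888888
163 422 .....756..............76....87889999988888
156 rrrrrrrrrrrrrrrrrr.................
158 rrrrrrrrrrrrrrrrrr.................
160 rrrrrrrrrr..rrrrrrrrrrrr...........
162 rrrrrrrrrr..rrr.....rrr............
164 rrrrrrrrrrr.....rr...rrr...........
166 rrrrrrrrrrrrrrrrrrrrrrrr...........
168 rrrrrrrrrrrrrrrrrrrrrrrr...........
170 rrr..........r........r............
172 .............rr.......rr...........
174 .............rr.......rr...........
176 .............rr........r...........
178 .............rr........r...........
180 ...............rrrrrrrrr...........
182 ...................................
184 ...................................
```

Everything checks out. The blade is level (tip seen at about (444,214), forecast (444.8,213.9)), it heads across the jaws 35 mm above the work, the arm is still, and the tag still hangs. Handing in.

```bash
python3 -c "
from workcell import ctrl
print(ctrl.close_job())"
```

```text
the job is handed in; nothing more can be done
None
```

I hung the red tag on the hook of the file's place, drew the file, and handed in holding it level and still about 35 mm above the work, tip pointing across the jaws; the last camera check matched, and no verdict came back.

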